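# Draw the iron core partway out of the tilted coil and hold it for a field reading

### The arm

A 7-joint arm with a two-finger parallel gripper is mounted at the origin on a cart in front of the work surface, level with it; the furniture and walls round the work are solid. World frame = base frame: x ahead of the robot, y to its left, z up, the work surface at z = 0. Lengths are in m, angles in rad, forces in N, time in s.
With the tool pointing down it reaches from about 0.425 to 1.025 m from the base axis. Payload 3.6 kg.
Tool frame: the origin (TCP) lies between the finger pads; the fingertips stand 22 mm ahead of it and the grasp point (between the pads) lies 3 mm ahead of it (robot.tip_extent is the distance from the TCP to the fingertips, in m); z points along the fingers, y is the direction in which the jaws open and shut (so a half turn about z gives the same grasp; the last joint's range is limited). The gripper opens to 85 mm and grips with 20 to 120 N. Pads are 22 mm wide; open, the fingers measure 114 mm over their backs; the gripper's body (76 mm by 85 mm) begins 54 mm behind the grasp point. The pads swing forward as they close: fully open they stand 13 mm farther back than shut.
Start: joints at [-1.413, 0.591, 0.048, 1.609, -0.033, 0.943, -0.034], TCP at [0.18, 0.702, 0.253] pointing down, gripper open.
Joint ranges: [-2.69, 2.69], [-0.47, 2.24], [-1.27, 1.36], [0.19, 2.51], [-1.53, 4.68], [0.08, 2.07], [-3.09, 3.09]. Speed limits (rad/s): [2.57, 2.57, 3.14, 3.14, 3.14, 3.14, 3.14].

### API

Orientations are given as a unit quaternion [x, y, z, w].
In Python, from station import robot gives the robot as it stands.
- The arm moves only by the tool arm_command, never from a script. Its argument "targets" is text: rows parted by semicolons, each of 7 numbers parted by spaces: the opening, from 0 (shut) to 1 (fully open), then the shift along the world's x, y, z in m, then the turn, a rotation vector about the world's x, y, z in units of 6 degrees (1.0 is 6 degrees). In form: claw x y z rx ry rz; .... A call has 1 to 10 rows; each row is the pose to reach, as a shift and turn from the pose measured when the call began; what a row does not reach only later rows make up. A row lasts 1/12 s, in which the tool goes at most 41.7 mm and 7.16 degrees, less where a joint would pass 70% of its speed; a pose out of reach is approached as far as the arm can. A call with a gripper value outside its range is refused whole. The fingers move at their own pace and stop on an object; "newtons" is the grip in N (left out, the last holds). Time passes only in rows, so rows that repeat a pose let the fingers close. It gives the time, the measured TCP pose, the force and the opening at its end, in the units of the state.
- robot.observe(): the state, without advancing time (a new reading comes with each control period).
- robot.get_image(name): name is "side" or "top" or "wrist"; returns a dict with "pixels" (384x512x3 uint8, red, green, blue), "vfov" (degrees; the focal length in pixels is half the picture's height over the tangent of half this angle, whatever the lens; pixels are square), "cx", "cy" (the principal point, pixels), "world_to_cam" (4x4, takes a point from world to camera coordinates). Camera axes: x right, y up, looking along -z (the intrinsics and any distortion apply to the point x, -y, -z); pixel columns grow to the right and rows downward; lengths in m; the calibration is good to about 2 mm. The wrist camera is an equidistant fisheye: a pixel r from the principal point sees the ray r / f radians off the axis. A picture is of the moment at which its call begins. There is no depth.
- robot.job_done(): hands the job in, once; it reports no verdict.
The state is a dict: "t": time; "qpos": joint angles; "dq": joint speeds; "effort": joint torques, N m; "eef_pos": TCP position; "orientation": TCP orientation; "contact_force": force on the tool from outside, world axes, zero at the start; "wrist_torque": the same for the moment, N m; "width": opening from 0.0 (shut) to 1.0 (fully open).
Only numpy, scipy, OpenCV 4.12 (cv2) and the standard library are available. Lean on these libraries where they do the work, as an engineer would, in place of code of your own. Each camera call takes 0.05 s, during which the arm holds its last target. There are 200 camera calls.

### The job

Swing the brass keeper on top of the tilted coil aside so that it no longer covers the core's collar, then take the iron core by its black handle and draw it straight out along the coil's bore until the whole red band shows above the coil's top face but the blue band below it is still hidden in the bore. Finish holding the core still there in the gripper (it slides back if let go), with the keeper left aside. The coil stand is loose: leave it standing flat where it is, do not pull the core right out, and leave the compass, the magnet and the spirit level alone.

Things in the scene. Friction and masses are not known exactly. Their poses are not given: they have to be found in the camera images.
- stand: coil stand: grey base plate 150 x 120 x 12 mm with two aluminium cheeks (outer faces at y = +-47 mm up to 89 mm high, bolts to +-56 mm), about 2 kg with the coil, loose on the table. Origin: centre of the base's underside; z up; the coil leans towards the stand's -x, which faces roughly to the robot.
- coil: the coil, fixed in the stand, bore tilted 20 degrees from vertical: copper winding 64 mm in diameter, two white flanges 76 mm in diameter, 105 mm long. Origin: centre of the bore's mouth in the top face, 18 mm to -x and 128 mm above the stand's origin; z out along the bore (up and to the stand's -x), y as the stand's y. Bore 18 mm in diameter, straight through.
- core: iron core, about 0.18 kg: steel rod 16 mm in diameter, 90 mm long, in the bore, under a collar 26 mm in diameter, 4 mm thick, that rests on the coil's top face at the start. Origin: on the axis at the collar's underside; z along the axis to the handle, so its z in the coil's frame is how far it is drawn out. On the rod a red band 38 to 46 mm below the origin, a blue band 58 to 66 mm below.
- core_handle (a point): middle of the core's black round handle, on its axis, 33 mm from the core's origin. The handle is 20 mm in diameter, 42 mm long (12 to 54 mm above the collar's underside).
- keeper (a joint): hinge of the brass keeper (rad), axis parallel to the bore, pivot at x 0, y -30 mm in the coil's frame. Flat bar 12 mm wide, 5 to 9 mm above the top face; at 0 its inner end reaches 20 mm from the pivot, over the collar, and locks the core. Clear of the collar above about 0.7, stop at 1.2. Grows as the pin end swings to the coil's -x. Light friction (0.02 N m) keeps it where it is put.
- keeper_pin (a point): point on the keeper's upright pin, 38 mm from the pivot on the side away from the core: at joint value a it lies at x = -38 sin a, y = -30 - 38 cos a, z = 25 mm in the coil's frame. Steel pin 8 mm in diameter, parallel to the bore, rising to 40 mm above the top face, yellow tip 12 mm in diameter on its last 4 mm.
- compass: pocket compass, 48 mm round, 12 mm high, loose on the table; origin at its underside's centre. Leave alone.
- magnet: red and green bar magnet, 15 x 81 x 11 mm, loose on the table; origin at its underside's centre. Leave alone.
- level: white spirit level, 14 x 80 x 14 mm, loose on the table; origin at its underside's centre. Leave alone.
Things that resemble listed ones, but are neither listed nor needed, are in the scene too. Of the things shaped like the core, the steel one is meant.

How it is judged:
By the outcome, as a careful person would: the job done as asked, in the order asked, and still so for the second after the job is handed in, while the arm keeps its last pose, push and grip.
It also fails if it takes over 42 s, if anything falls off the work surface, if the arm or the gripper's body presses on something with over 40 N, if the wrist force passes 120 N, or if a joint passes its speed limit or range.

## Working session

There is one attempt and no reset: what is moved stays moved. The work goes in short steps, Python scripts to look and compute and a tool call to move; the robot and the scene stay as the last step left them, time stands still between calls to the robot, and variables do not carry over. Pictures are saved under pics/ and viewed, about 8 in all and at most 12, crops included, and the job is handed in when it is done.

Besides the shell and the picture viewer there is one more tool, called after "Request:" as a command line: name --argument value ..., lists and objects as JSON in quotes. arm_command: Moves the arm, as the interface text tells. Its arguments: {"type":"object","properties":{"targets":{"type":"string"},"newtons":{"type":"number"}},"required":["targets"]}

```bash
mkdir -p pics; ls; python3 - <<'E'
from station import robot
import cv2,numpy as np,pickle
o=robot.observe();print({k:np.round(v,3) for k,v in o.items()})
ims={}
for n in("side","top"):
    i=robot.get_image(n);ims[n]=i
    print(n,i["vfov"],i["cx"],i["cy"],np.round(i["world_to_cam"],3).tolist(),[k for k in i])
    cv2.imwrite(f"pics/{n}0.png",cv2.resize(i["pixels"][:,:,::-1],(768,576)))
pickle.dump(ims,open("ims0.pkl","wb"))
E
```

```text
pics
{'t': np.float64(0.0), 'qpos': array([-1.414,  0.592,  0.048,  1.61 , -0.033,  0.943, -0.034]), 'dq': array([ 0.001,  0.   ,  0.001, -0.   ,  0.   , -0.   ,  0.   ]), 'effort': array([ 0.0000e+00, -5.4869e+01,  1.5470e+00, -1.9812e+01,  9.0000e-03,
        9.0000e-03,  0.0000e+00]), 'eef_pos': array([0.18 , 0.702, 0.252]), 'orientation': array([ 0.125,  0.992, -0.001, -0.   ]), 'contact_force': array([-0.763, -0.364, -0.968]), 'wrist_torque': array([0.01 , 0.025, 0.016]), 'width': np.float64(1.001)}
side 52.895705365294845 253.76940779950516 190.24007223875478 [[-0.999, 0.039, -0.027, 0.525], [-0.039, -0.356, 0.934, -0.121], [0.027, 0.934, 0.357, -0.969], [0.0, 0.0, 0.0, 1.0]] ['pixels', 'vfov', 'cx', 'cy', 'world_to_cam']
top 53.85089464750151 260.97631067471127 193.97691465753311 [[0.012, -1.0, 0.001, -0.031], [0.999, 0.012, 0.039, -0.513], [-0.039, 0.0, 0.999, -1.014], [0.0, 0.0, 0.0, 1.0]] ['pixels', 'vfov', 'cx', 'cy', 'world_to_cam']
```

View pics/side0.png

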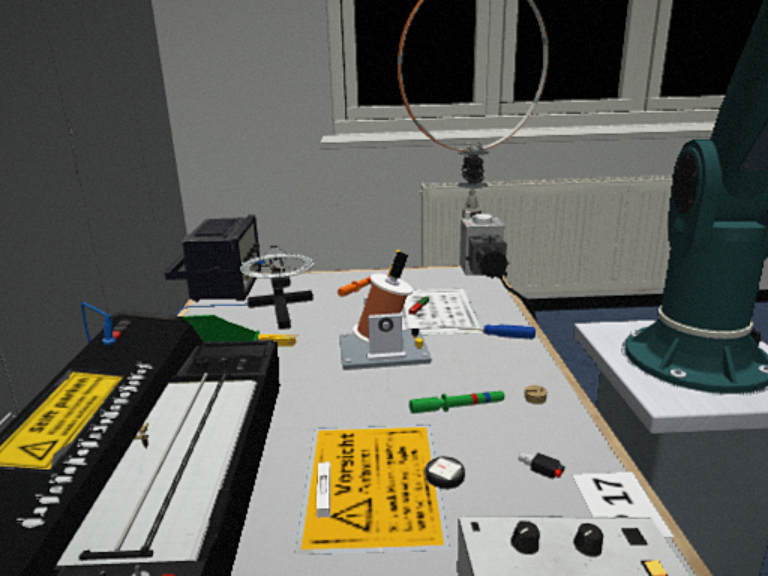

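View pics/top0.png

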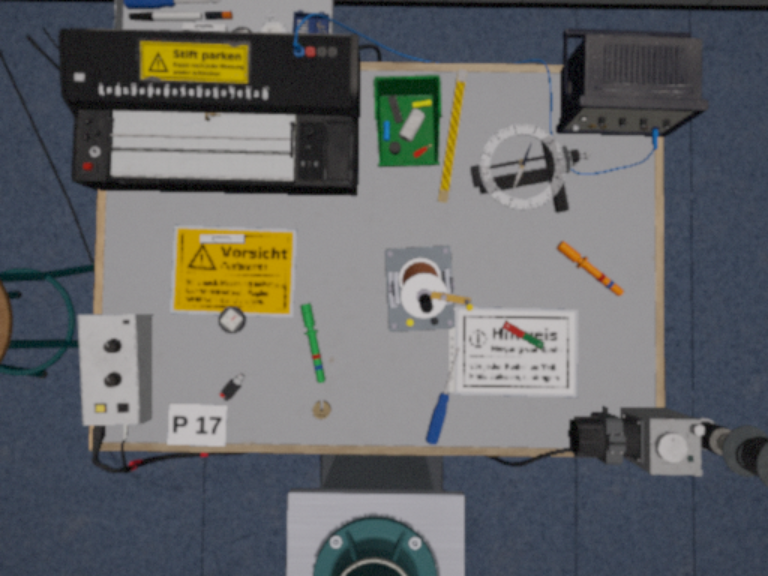

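The side view shows the coil stand at (385,345) with the black handle at (398,263). The top view shows the stand base spanning (385,247)–(455,331), the handle at (425,302) and the keeper with its yellow tip at (470,301). I'll take enlarged crops to measure from.

```bash
cat > h.py <<'E'
import numpy as np,cv2
def f_of(i): return i["pixels"].shape[0]/2/np.tan(np.radians(i["vfov"]/2))
def ray(i,u,v,fish=False):
    f=f_of(i);x,y=u-i["cx"],v-i["cy"]
    if fish:
        r=np.hypot(x,y);th=r/f;s=np.sin(th)/max(r,1e-9);d=np.array([x*s,-y*s,-np.cos(th)])
    else: d=np.array([x/f,-y/f,-1.])
    M=np.array(i["world_to_cam"]);R=M[:3,:3];c=-R.T@M[:3,3];d=R.T@d
    return c,d/np.linalg.norm(d)
def plane(i,u,v,z,fish=False):
    c,d=ray(i,u,v,fish);return c+d*(z-c[2])/d[2]
def tri(rs):
    A=np.zeros((3,3));b=np.zeros(3)
    for c,d in rs:
        P=np.eye(3)-np.outer(d,d);A+=P;b+=P@c
    p=np.linalg.solve(A,b);return p,[np.linalg.norm((np.eye(3)-np.outer(d,d))@(p-c)) for c,d in rs]
def proj(i,p,fish=False):
    M=np.array(i["world_to_cam"]);q=M[:3,:3]@np.asarray(p)+M[:3,3];f=f_of(i);x,y,z=q[0],-q[1],-q[2]
    if fish:
        r=np.hypot(x,y);th=np.arctan2(r,z);k=f*th/max(r,1e-9);return np.array([i["cx"]+x*k,i["cy"]+y*k])
    return np.array([i["cx"]+f*x/z,i["cy"]+f*y/z])
E
python3 - <<'E'
import pickle,cv2,numpy as np
ims=pickle.load(open("ims0.pkl","rb"))
a=ims["top"]["pixels"][155:230,245:325];b=ims["side"]["pixels"][160:250,220:300]
a=cv2.resize(a,None,fx=5,fy=5,interpolation=cv2.INTER_CUBIC);b=cv2.resize(b,None,fx=5,fy=5,interpolation=cv2.INTER_CUBIC)
o=np.zeros((450,800,3),np.uint8);o[:375,:400]=a;o[:450,400:]=b
cv2.imwrite("pics/crop0.png",o[:,:,::-1])
E
```

```text
(no output)
```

View pics/crop0.png

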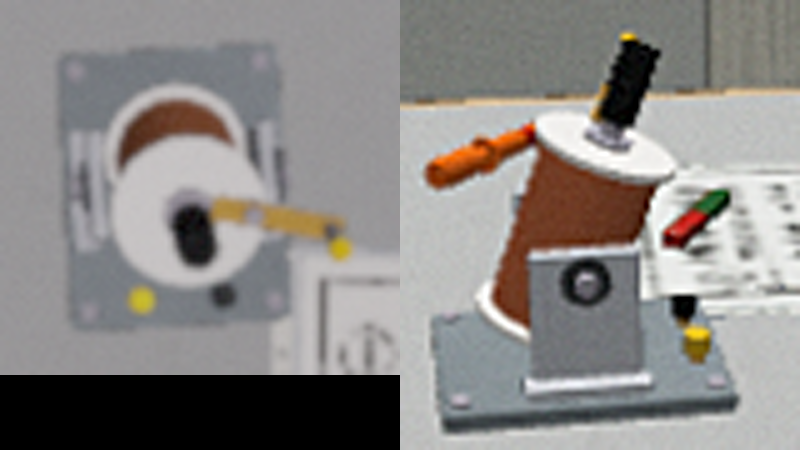

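The crop shows the base corners in the top view at about (57,55), (280,45), (288,318) and (68,328). The pin's yellow tip is at (341,248) top and (628,37) side, the white top flange is centred near (190,210), and the handle's end is near (196,250) top.

```bash
cat > model.py <<'E'
import numpy as np
from scipy.spatial.transform import Rotation as R
class S:
    def __init__(s,x,y,yaw):
        s.Rs=R.from_euler("z",yaw);s.Rc=s.Rs*R.from_euler("y",-20,degrees=True);s.o=np.array([x,y,0.])
        s.co=s.o+s.Rs.apply([-.018,0,.128]);s.ax=s.Rc.apply([0,0,1])
    def coil(s,p): return s.co+s.Rc.apply(p)
    def inv(s,w): return s.Rc.inv().apply(np.asarray(w)-s.co)
    def pin(s,a,z=.025): return s.coil([-.038*np.sin(a),-.03-.038*np.cos(a),z])
E
python3 - <<'E'
import pickle,numpy as np
from h import *;from model import *
ims=pickle.load(open("ims0.pkl","rb"));t,sd=ims["top"],ims["side"]
T=lambda u,v:(245+(u+.5)/5-.5,155+(v+.5)/5-.5)
D=lambda u,v:(220+(u-400+.5)/5-.5,160+(v+.5)/5-.5)
c=[plane(t,*T(*p),.012) for p in[(57,55),(280,45),(288,318),(68,328)]]
print(np.round(c,4));m=np.mean(c,0)
ex=(c[0]+c[1]-c[2]-c[3])[:2];ey=(c[0]+c[3]-c[1]-c[2])[:2]
y1=np.arctan2(ex[1],ex[0]);y2=np.arctan2(-ey[0],ey[1]);print(m,np.linalg.norm(ex)/2,np.linalg.norm(ey)/2,y1,y2)
s=S(m[0],m[1],(y1+y2)/2)
p,e=tri([ray(t,*T(341,248)),ray(sd,*D(628,37))]);q=s.inv(p);print("pin tip",p,e,"coil",q,"angle",np.arctan2(-q[0],-30e-3-q[1]))
for n,i,g in(("top",t,lambda u:((u[0]-245)*5+2,(u[1]-155)*5+2)),("side",sd,lambda u:((u[0]-220)*5+402,(u[1]-160)*5+2))):
    print(n,"flange ctr",g(proj(i,s.coil([0,0,0]))),"handle end",g(proj(i,s.coil([0,0,.054]))),"collar",g(proj(i,s.coil([0,0,.004]))),"pivot",g(proj(i,s.coil([0,-.03,.009]))))
    print([np.round(g(proj(i,s.o+s.Rs.apply(k))),0) for k in([.075,.06,.012],[-.075,.06,.012],[-.075,-.06,.012])])
print("co",s.co,"ax",s.ax,"handle",s.coil([0,0,.033]))
E
```

```text
[[ 0.5905 -0.0102  0.012 ]
 [ 0.5974 -0.1311  0.012 ]
 [ 0.4496 -0.1366  0.012 ]
 [ 0.4428 -0.018   0.012 ]]
[ 0.52006474 -0.07396867  0.012     ] 0.14793599009983155 0.11998778709264885 0.04485497326724606 0.05717997917644531
pin tip [ 0.48543907 -0.14430526  0.16173119] [np.float64(0.0002111419660964326), np.float64(0.0002111419660964616)] coil [-0.00741446 -0.06847933  0.03859463] angle 0.19035400614848
top flange ctr (np.float64(186.70226817335174), np.float64(212.8011375604579)) handle end (np.float64(194.70654359055328), np.float64(250.17330231426212)) collar (np.float64(187.2638902710973), np.float64(215.42336536651544)) pivot (np.float64(251.08927296683942), np.float64(216.26956637415444))
[array([57., 52.]), array([ 68., 329.]), array([290., 321.])]
side flange ctr (np.float64(605.0435485482411), np.float64(142.73078648754645)) handle end (np.float64(639.754288366711), np.float64(45.48349381136529)) collar (np.float64(607.5739232539988), np.float64(135.6415659500949)) pivot (np.float64(604.4594562826786), np.float64(107.10075760493308))
[array([436., 414.]), array([735., 394.]), array([699., 293.])]
co [ 0.50208816 -0.07488659  0.128     ] ax [-0.34157514 -0.01744144  0.93969262] handle [ 0.49081618 -0.07546215  0.15900986]
```

The model agrees with both views to about 1 mm: the pin tip comes out at radius 38.5 mm and height 38.6 mm, and the keeper is at about 0.19 rad. Next I'll work out the moves.

```bash
cat > plan.py <<'E'
import numpy as np
from station import robot
from model import *
s=S(.5201,-.0740,.051)
def tool(): # tool x along coil -x, y along coil y, z along -coil z
    return s.Rc*R.from_euler("y",180,degrees=True)
def go(fp,ext,o=None,rot=True):
    """fp: point in coil frame for the point `ext` ahead of TCP"""
    o=o or robot.observe();Rn=R.from_quat(o["orientation"])
    p=s.coil(fp)+s.ax*ext;d=p-o["eef_pos"];r=(tool()*Rn.inv()).as_rotvec(degrees=True)/6
    print("goto",fp,"d",np.round(d,4),"r",np.round(r,2),"tcp",np.round(p,3))
def state():
    o=robot.observe();n=R.from_quat(o["orientation"])
    print("t",round(float(o["t"]),2),"tcp coil mm",np.round(s.inv(o["eef_pos"])*1e3,1),"F coil",np.round(s.Rc.inv().apply(o["contact_force"]),1),"w",round(float(o["width"]),3),"rot err deg",np.round((tool()*n.inv()).as_rotvec(degrees=True),1))
    return o
E
python3 -c "
from plan import *
print(robot.tip_extent);o=state()
go([.02,-.066,.12],.022,o);go([.02,-.066,.018],.022,o)"
```

```text
0.022
t 0.1 tcp coil mm [-222.8  792.   213.3] F coil [-0.2  0.2  0.5] w 0.999 rot err deg [ -1.9 -20.   17.1]
goto [0.02, -0.066, 0.12] d [ 0.296 -0.844  0.016] r [-0.31 -3.33  2.85] tcp [ 0.476 -0.142  0.268]
goto [0.02, -0.066, 0.018] d [ 0.3308 -0.8422 -0.0798] r [-0.31 -3.33  2.85] tcp [ 0.511 -0.141  0.172]
```

Request:
arm_command --targets "0 0.02 -0.03 0.03 0 0 0; 0 0.05 -0.06 0.05 0 0 0; 0 0.08 -0.09 0.07 0 0 0; 0 0.11 -0.12 0.08 0 0 0; 0 0.14 -0.15 0.08 0 0 0; 0 0.17 -0.18 0.08 0 0 0; 0 0.19 -0.215 0.08 0 0 0; 0 0.21 -0.25 0.08 0 0 0; 0 0.23 -0.285 0.08 0 0 0; 0 0.25 -0.32 0.08 0 0 0"

```text
t: 0.93
eef_pos: [0.4244, 0.3899, 0.3319]
orientation: [0.125, 0.992, -0.001, -0.0]
contact_force: [0.8, -0.4, 0.7]
width: 0.001
```

Request:
arm_command --targets "0 0.01 -0.04 0 0 -0.5 0.4; 0 0.02 -0.08 0 -0.1 -1 0.8; 0 0.03 -0.12 0 -0.1 -1.5 1.2; 0 0.04 -0.16 0 -0.2 -2 1.6; 0 0.04 -0.2 0 -0.2 -2.5 2; 0 0.04 -0.24 0 -0.3 -3 2.4; 0 0.04 -0.28 0 -0.3 -3.33 2.85; 0 0.04 -0.32 0 -0.3 -3.33 2.85; 0 0.04 -0.36 0 -0.3 -3.33 2.85; 0 0.04 -0.4 0 -0.3 -3.33 2.85"

```text
t: 1.77
eef_pos: [0.4633, -0.0119, 0.3319]
orientation: [-0.025, 0.985, 0.005, 0.173]
contact_force: [0.9, 0.0, -0.0]
width: -0.002
```

```bash
python3 -c "
from plan import *
o=state()
go([.02,-.066,.12],.022,o);go([.02,-.066,.018],.022,o)"
```

```text
t 1.77 tcp coil mm [ 36.3  64.9 203.8] F coil [ 0.8 -0.  -0.3] w -0.002 rot err deg [-0.1 -0.  -0. ]
goto [0.02, -0.066, 0.12] d [ 0.0125 -0.1304 -0.0636] r [-0.01 -0.   -0.  ] tcp [ 0.476 -0.142  0.268]
goto [0.02, -0.066, 0.018] d [ 0.0473 -0.1287 -0.1594] r [-0.01 -0.   -0.  ] tcp [ 0.511 -0.141  0.172]
```

Request:
arm_command --targets "0 0.004 -0.035 -0.01 0 0 0; 0 0.008 -0.07 -0.02 0 0 0; 0 0.01 -0.1 -0.035 0 0 0; 0 0.0125 -0.13 -0.05 0 0 0; 0 0.0125 -0.13 -0.0636 0 0 0; 0 0.0125 -0.13 -0.0636 0 0 0"

```text
t: 2.27
eef_pos: [0.4736, -0.1449, 0.2654]
orientation: [-0.022, 0.985, 0.005, 0.171]
contact_force: [-0.5, 0.9, 0.1]
width: -0.003
```

```bash
python3 - <<'E'
from plan import *;from h import *
import pickle
i=robot.get_image("wrist");pickle.dump(i,open("w1.pkl","wb"));o=state()
go([.02,-.066,.018],.022,o)
im=cv2.resize(i["pixels"][:,:,::-1],None,fx=1.5,fy=1.5)
for p,c in(([0,0,0],(255,0,0)),([0,0,.054],(0,0,255)),(s.inv(s.pin(.19,.040)),(0,255,0)),([0,-.03,.009],(255,0,255))):
    u=proj(i,s.coil(p),True);print(u);cv2.circle(im,tuple(int(k*1.5) for k in u),3,c,1)
cv2.imwrite("pics/w1.png",im)
E
```

```text
t 2.32 tcp coil mm [ 17.8 -66.7 140.9] F coil [0.  0.6 0.2] w -0.006 rot err deg [-0.1 -0.3  0.2]
goto [0.02, -0.066, 0.018] d [ 0.0365  0.0026 -0.0941] r [-0.02 -0.05  0.04] tcp [ 0.511 -0.141  0.172]
[323.75536066 166.56556326]
[340.30418711 183.95607422]
[250.80297582 170.05064488]
[293.16932384 168.92064918]
```

View pics/w1.png

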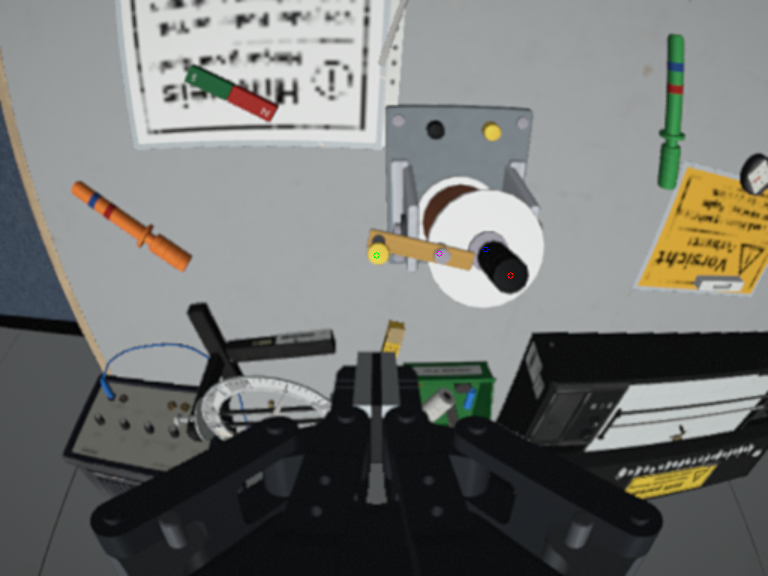

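The wrist view shows the predicted points (flange centre, handle end at (510,275), pin tip at (377,255), pivot) landing on the real features. I'll descend beside the pin and sweep it.

Request:
arm_command --targets "0 0.012 0.001 -0.03 0 0 0; 0 0.024 0.002 -0.06 0 0 0; 0 0.032 0.0026 -0.08 0 0 0; 0 0.0365 0.0026 -0.094 0 0 0; 0 0.0365 0.0026 -0.094 0 0 0; 0 0.0365 0.0026 -0.094 0 0 0"

```text
t: 2.82
eef_pos: [0.5107, -0.1393, 0.1726]
orientation: [-0.024, 0.985, 0.006, 0.171]
contact_force: [-0.8, 0.1, 0.7]
width: -0.005
```

Request:
arm_command --targets "0 -0.006 0 -0.002 0 0 0; 0 -0.0113 0.0004 -0.0041 0 0 0; 0 -0.017 0.002 -0.006 0 0 0; 0 -0.0228 0.0038 -0.0082 0 0 0; 0 -0.027 0.0065 -0.0097 0 0 0; 0 -0.031 0.0095 -0.011 0 0 0; 0 -0.0345 0.0123 -0.0123 0 0 0; 0 -0.0345 0.0123 -0.0123 0 0 0"

```text
t: 3.48
eef_pos: [0.4773, -0.1264, 0.164]
orientation: [-0.026, 0.985, 0.006, 0.171]
contact_force: [0.5, -0.5, -0.5]
width: 0.002
```

```bash
python3 - <<'E'
from plan import *;from h import *
import pickle
o=state()
i=robot.get_image("top");t0=pickle.load(open("ims0.pkl","rb"))["top"];w=robot.get_image("wrist")
c=lambda i:cv2.resize(i["pixels"][155:230,245:325,::-1],None,fx=5,fy=5,interpolation=cv2.INTER_CUBIC)
b=cv2.resize(w["pixels"][80:260,180:380,::-1],None,fx=2,fy=2)
m=np.zeros((375,800,3),np.uint8);m[:,:400]=c(i);m[:360,400:]=b
cv2.imwrite("pics/p2.png",m)
g=lambda p:np.round((proj(w,s.coil(p),True)-[180,80])*2+[400,0])
for a in(.19,.6,.8,1.,1.2):print(a,g(s.inv(s.pin(a,.04))))
E
```

```text
t 3.48 tcp coil mm [-13.5 -50.1  43.2] F coil [ 0.2 -0.5 -0.7] w 0.002 rot err deg [-0.2 -0.4 -0.1]
0.19 [472. 394.]
0.6 [493. 347.]
0.8 [513. 326.]
1.0 [538. 308.]
1.2 [567. 295.]
```

View pics/p2.png

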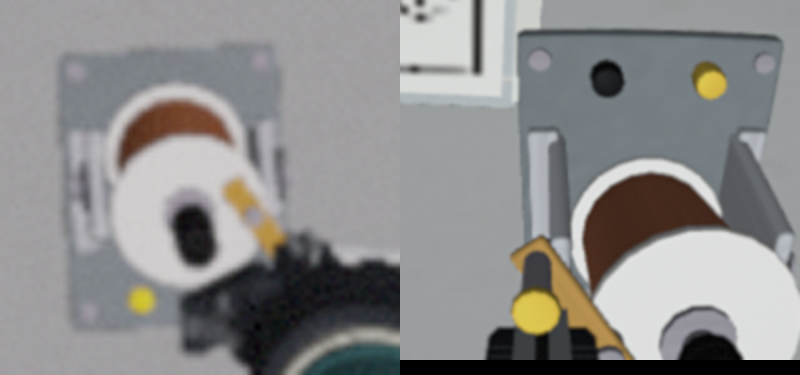

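In the wrist view the yellow tip is at (536,310), which is a keeper angle of about 1.0. In the top view the keeper is swung clear of the collar and the stand hasn't moved. Next I'll back off, rise, move over the handle and open.

Request:
arm_command --targets "0 0.0075 0.0004 0.0027 0 0 0; 0 0.0075 0.0004 0.0027 0 0 0; 0 -0.003 0 0.032 0 0 0; 0 -0.013 -0.001 0.06 0 0 0; 0 -0.0222 -0.001 0.0845 0 0 0; 0.6 -0.0215 0.015 0.085 0 0 0; 0.6 -0.0205 0.035 0.086 0 0 0; 0.6 -0.0196 0.0491 0.0864 0 0 0; 0.6 -0.0196 0.0491 0.0864 0 0 0; 0.6 -0.0196 0.0491 0.0864 0 0 0"

```text
t: 4.42
eef_pos: [0.4579, -0.0772, 0.2499]
orientation: [-0.027, 0.985, 0.006, 0.17]
contact_force: [-0.2, -0.7, -1.1]
width: 0.596
```

```bash
python3 - <<'E'
from plan import *;from h import *
w=robot.get_image("wrist");o=state();go([0,0,.038],.003,o)
u0,v0=180,80
im=cv2.resize(w["pixels"][80:280,150:400,::-1],None,fx=3,fy=3,interpolation=cv2.INTER_CUBIC)
for p,c in(([0,0,0],(255,0,0)),([0,0,.054],(0,0,255)),(s.inv(s.pin(1,.040)),(0,255,0)),([0,-.03,.009],(255,0,255))):
    u=(proj(w,s.coil(p),True)-[150,80])*3+1;print(u);cv2.circle(im,tuple(int(k) for k in u),3,c,1)
cv2.imwrite("pics/w3.png",im)
E
```

```text
t 4.47 tcp coil mm [ 1.000e-01 -9.000e-01  1.297e+02] F coil [-0.3 -0.9  0.3] w 0.6 rot err deg [-0.1 -0.4 -0.1]
goto [0, 0, 0.038] d [ 0.0302  0.0024 -0.0834] r [-0.02 -0.06 -0.02] tcp [ 0.488 -0.076  0.167]
[297.83394708 324.51602766]
[297.87479294 394.40107257]
[ 93.3391708  251.14150566]
[193.46854257 334.06928244]
```

View pics/w3.png

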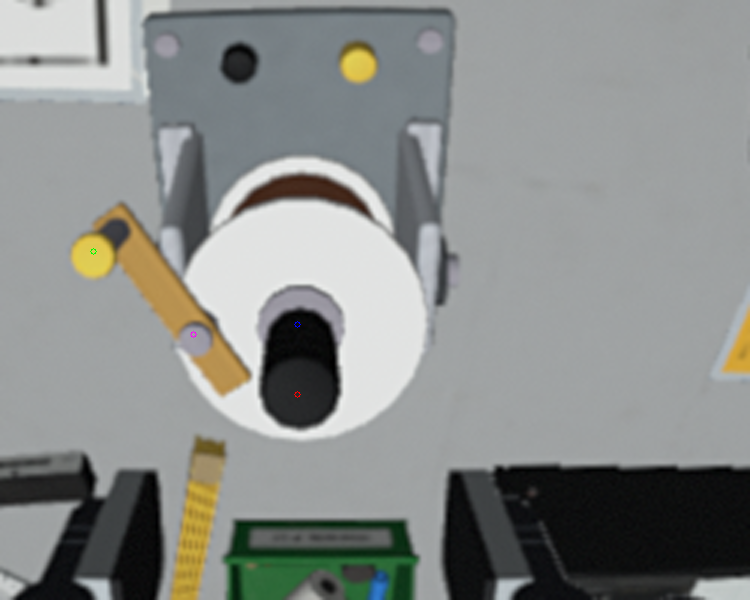

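The wrist view shows the keeper well clear of the collar. The handle's end is at (300,393) against a predicted (298,394), so I'll aim about 0.6 mm to +y. Then I'll descend and close gently.

Request:
arm_command --targets "0.6 0.0075 0.0015 -0.021 0 0 0; 0.6 0.015 0.003 -0.042 0 0 0; 0.6 0.0225 0.003 -0.0625 0 0 0; 0.6 0.0302 0.003 -0.0834 0 0 0; 0.6 0.0302 0.003 -0.0834 0 0 0; 0.6 0.0302 0.003 -0.0834 0 0 0"

```text
t: 4.97
eef_pos: [0.4878, -0.0766, 0.1649]
orientation: [-0.023, 0.985, 0.007, 0.169]
contact_force: [0.2, 0.1, 0.3]
width: 0.599
```

Request:
arm_command --targets "0.4 0 0 0 0 0 0; 0.35 0 0 0 0 0 0; 0.3 0 0 0 0 0 0; 0.25 0 0 0 0 0 0; 0.2 0 0 0 0 0 0; 0.1 0 0 0 0 0 0; 0.1 0 0 0 0 0 0; 0.1 0 0 0 0 0 0" --newtons 25

```text
t: 5.63
eef_pos: [0.4878, -0.0764, 0.1655]
orientation: [-0.023, 0.985, 0.007, 0.17]
contact_force: [-3.3, 0.3, 6.0]
width: 0.225
```

```bash
python3 - <<'E'
from plan import *
state();robot.get_image("top");state()
E
```

```text
t 5.63 tcp coil mm [-0.7 -0.8 40.1] F coil [-1.   0.5  6.7] w 0.225 rot err deg [-0.3 -0.5  0.2]
t 5.68 tcp coil mm [-0.7 -0.8 40.1] F coil [-0.1  0.3  7.2] w 0.225 rot err deg [-0.3 -0.5  0.2]
```

Gripped at 19 mm width with almost no side force. I'll draw the first 20 mm slowly and check the forces.

Request:
arm_command --targets "0.1 0 0 0 0 0 0; 0.1 -0.0009 0 0.0024 0 0 0; 0.1 -0.0017 -0.0001 0.0047 0 0 0; 0.1 -0.0034 -0.0002 0.0094 0 0 0; 0.1 -0.0051 -0.0003 0.0141 0 0 0; 0.1 -0.0068 -0.0003 0.0188 0 0 0; 0.1 -0.0068 -0.0003 0.0188 0 0 0" --newtons 45

```text
t: 6.27
eef_pos: [0.4807, -0.0765, 0.1846]
orientation: [-0.024, 0.985, 0.006, 0.17]
contact_force: [-0.5, 0.7, -1.2]
width: 0.222
```

```bash
python3 - <<'E'
from plan import *
state();robot.get_image("top");o=state()
E
```

```text
t 6.27 tcp coil mm [-0.8 -0.5 60.5] F coil [-0.8  0.7 -1. ] w 0.222 rot err deg [-0.2 -0.5  0.1]
t 6.32 tcp coil mm [-0.8 -0.4 60.2] F coil [-1.1  0.3 -2.5] w 0.221 rot err deg [-0.2 -0.5  0.1]
```

Request:
arm_command --targets "0.1 -0.0017 -0.0001 0.0047 0 0 0; 0.1 -0.0034 -0.0002 0.0094 0 0 0; 0.1 -0.0051 -0.0003 0.0141 0 0 0; 0.1 -0.0068 -0.0004 0.0188 0 0 0; 0.1 -0.0085 -0.0005 0.0235 0 0 0; 0.1 -0.0108 -0.0006 0.0298 0 0 0; 0.1 -0.0108 -0.0006 0.0298 0 0 0; 0.1 -0.0108 -0.0006 0.0298 0 0 0"

```text
t: 6.98
eef_pos: [0.4701, -0.0768, 0.214]
orientation: [-0.024, 0.985, 0.006, 0.17]
contact_force: [1.0, 0.1, -2.2]
width: 0.222
```

```bash
python3 - <<'E'
from plan import *;from h import *
import pickle
o=state();i=robot.get_image("side");t=robot.get_image("top");w=robot.get_image("wrist");state()
b=cv2.resize(i["pixels"][120:250,220:300,::-1],None,fx=4.5,fy=4.5,interpolation=cv2.INTER_CUBIC)
c=cv2.resize(w["pixels"][80:280,150:370,::-1],None,fx=2,fy=2)
d=cv2.resize(t["pixels"][155:230,245:325,::-1],None,fx=2,fy=2)
m=np.zeros((600,800,3),np.uint8);m[:585,:360]=b[:600];m[:400,360:800]=c;m[410:560,400:560]=d
cv2.imwrite("pics/f4.png",m)
g=lambda p:np.round((proj(i,p)-[220,120])*4.5)
for d in(.046,.052,.058):print(d,"red top/bottom,blue top",[g(s.coil([0,0,d-k])) for k in(.038,.046,.058)])
print("collar@52",g(s.coil([0,0,.052])),"base",[g(s.o+s.Rs.apply(k)) for k in([.075,.06,.012],[-.075,.06,.012])])
E
```

```text
t 6.98 tcp coil mm [-0.8 -0.2 91.8] F coil [ 0.2  0.  -2.4] w 0.222 rot err deg [-0.2 -0.5  0.1]
t 7.13 tcp coil mm [-0.9 -0.3 91.5] F coil [-1.6  0.1 -1.5] w 0.221 rot err deg [-0.2 -0.5  0.1]
0.046 red top/bottom,blue top [array([187., 294.]), array([183., 307.]), array([176., 326.])]
0.052 red top/bottom,blue top [array([191., 284.]), array([186., 297.]), array([179., 316.])]
0.058 red top/bottom,blue top [array([194., 275.]), array([190., 287.]), array([183., 307.])]
collar@52 [213. 222.] base [array([ 31., 551.]), array([300., 533.])]
```

View pics/f4.png

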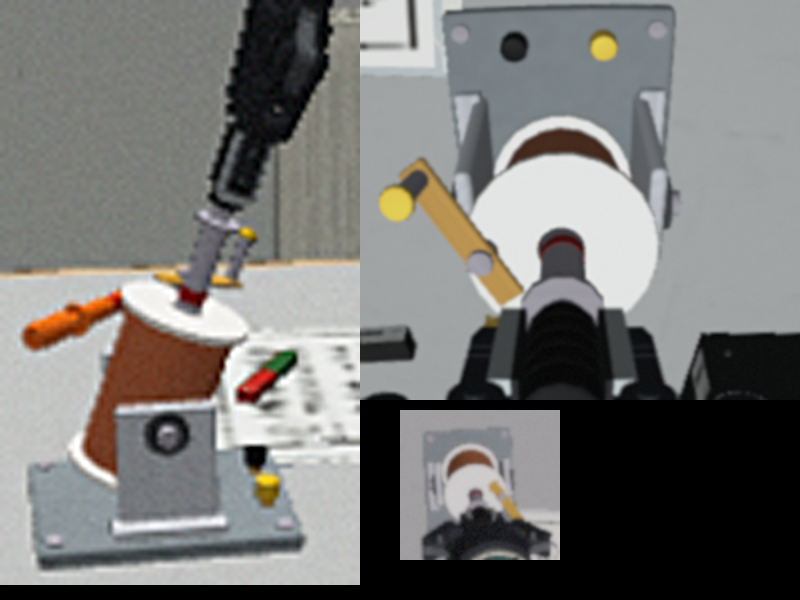

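The red band shows just above the face at (193,298) in the side crop, the collar is at its predicted spot and the stand is in place. I'll take one closer crop to see where the band sits relative to the face.

```bash
python3 - <<'E'
from plan import *;from h import *
i=robot.get_image("side");w=robot.get_image("wrist");state()
b=cv2.resize(i["pixels"][160:200,245:275,::-1],None,fx=13,fy=13,interpolation=cv2.INTER_CUBIC)
c=cv2.resize(w["pixels"][180:240,225:275,::-1],None,fx=8,fy=8,interpolation=cv2.INTER_CUBIC)
m=np.zeros((520,800,3),np.uint8);m[:,:390]=b;m[:480,400:]=c
cv2.imwrite("pics/f5.png",m)
for n,im,x0,y0,k,ox,fi in(("side",i,245,160,13,0,False),("wrist",w,225,180,8,400,True)):
    print(n,[(z,np.round((proj(im,s.coil([0,0,z/1e3]),fi)-[x0,y0])*k+[ox+k/2,k/2]).tolist()) for z in(0,6,14,52)])
    p=im["pixels"].astype(int);q=(p[...,0]>1.8*p[...,1])&(p[...,0]>60)&(p[...,0]>1.6*p[...,2])
    q=q[y0:y0+40,x0:x0+30] if n=="side" else q[y0:y0+60,x0:x0+50]
    v,u=np.nonzero(q);print(n,"red rows",np.bincount(v)) 
E
```

```text
t 7.23 tcp coil mm [-0.9 -0.5 91.6] F coil [ 0.1 -0.3 -2. ] w 0.215 rot err deg [-0.2 -0.5  0.1]
side [(0, [209.0, 372.0]), (6, [219.0, 345.0]), (14, [232.0, 308.0]), (52, [296.0, 129.0])]
side red rows [ 0  0  0  0  0  0  0  0  0  0  0  0  0  0  0  0  0  0  0  0  0  0  0  1
  2  8  7  5  3  0  2  3  5  8 11 13 18 24 22 21]
wrist [(0, [600.0, 202.0]), (6, [600.0, 226.0]), (14, [600.0, 258.0]), (52, [601.0, 449.0])]
wrist red rows [ 0  0  0  0  0  0  0  0  0  0  0  0  0  0  0  0  0  0  7  3 10 12  6  6
  5  2  1]
```

View pics/f5.png

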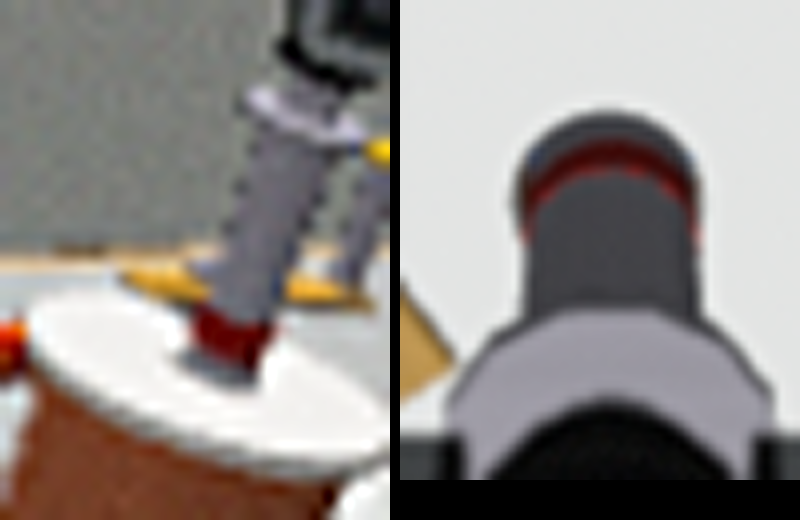

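The closer crop shows the whole red band above the face, with a strip of bare steel below it and no blue above the face. That fits about 52 mm drawn, so I'm handing in.

```bash
python3 -c "
from plan import *
print(robot.job_done());state()"
```

```text
the job is handed in; nothing more can be done
None
the job is handed in; nothing more can be done
```

The core is drawn out about 51.5 mm and held still in the gripper at 45 N. I handed the job in at about 7.2 s. First I swung the keeper aside to about 1.0 rad by pushing its pin with the closed fingers, then gripped the handle and drew the core along the bore.

**Last checks**
- **Bands:** the tool moved 40.1 to 91.6 mm along the bore. The side view showed the whole red band above the top face with a strip of bare steel below it. The blue band should be about 6 mm inside the bore. The wrist close-up had a faint bluish tint at the bore rim, which I took for image noise.
- **Grip:** the collar appeared where 52 mm predicts, so I saw no sign of slipping. The load along the bore was about 2 N, roughly the core's weight, with almost no side force.
- **Surroundings:** the keeper was still clear of the collar and the stand was flat in its original place. The arm did not go near the compass, magnet or spirit level; I did not re-measure them.

No check failed. The one small disagreement was a 1–2 mm sideways difference between the stand model and the wrist view, within the stated calibration.

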